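# Close the eyepiece pot with its dust lid and take the outer cover back off

## Robot

A 6-joint arm with a two-finger parallel gripper is mounted at the origin on the work surface. World frame = base frame: x ahead of the robot, y to its left, z up, the work surface at z = 0. Lengths are in mm, angles in rad, forces in N, time in s.
With the tool pointing down it reaches from about 350 to 875 mm from the base axis. Payload 4.2 kg.
Tool frame: the origin (TCP) lies midway between the tips of the shut fingers; the grasp point (between the pads) lies 19 mm behind it; z points along the fingers, y is the direction in which the jaws open and shut (so a half turn about z gives the same grasp; the last joint's range is limited). The gripper opens to 85 mm and grips with 20 to 120 N. Pads are 22 mm wide; open, the fingers measure 114 mm over their backs; the gripper's body (76 mm by 85 mm) begins 54 mm behind the grasp point. The pads swing forward as they close: fully open they stand 13 mm farther back than shut.
Start: joints at [-1.061, 0.385, 0.008, 0, -1.194, -0.259], TCP at [155.129, -605.421, 231.312] pointing down, gripper open.
Joint ranges: [-3.14, 3.14], [-1.21, 2.06], [-1.07, 1.41], [-3.16, 2.05], [-2.99, -0.16], [-3.1, 3.1]. Speed limits (rad/s): [2.79, 2.79, 3.14, 3.14, 3.14, 3.14].

## Interface

Orientations are given as a unit quaternion [x, y, z, w].
In Python, from bench import readout, optics, workorder, nets gives the robot as it stands. The module is installed in compiled form; this text tells all that it offers.
- The arm moves only by the tool move_arm, never from a script. Its argument "steps" is a list of rows, each a list of 7 numbers: the opening, from -1 (shut) to 1 (fully open), so that 0 is half open, then the shift along the world's x, y, z in mm, then the turn, a rotation vector about the world's x, y, z in rad. In form: [[gripper, tx, ty, tz, wx, wy, wz], ...]. A call has 1 to 5 rows; each row is the pose to reach, as a shift and turn from the pose commanded when the call began; what a row does not reach only later rows make up. A row lasts 1/12 s, in which the tool goes at most 41.7 mm and 7.16 degrees, less where a joint would pass 70% of its speed; a pose out of reach is approached as far as the arm can. A call with a gripper value outside its range is refused whole. The fingers move at their own pace and stop on an object; the grip force is fixed at half the most. Time passes only in rows, so rows that repeat a pose let the fingers close. It gives the time, the measured TCP pose, the force and the opening at its end, in the units of the state.
- readout.read_state(): the state, without advancing time (a new reading comes with each control period).
- optics.get_image(name): name is "side" or "top"; returns a dict with "frame" (400x640x3 uint8, blue, green, red), "fx", "fy", "cx", "cy" (pixels), "k1" (the pictures are not rectified: a ray, as slopes to the right and down, at radius r is drawn at 1 + k1 r^2 times it, then the intrinsics apply), "rvec" (rotation vector, rad) and "tvec" (3), from world to camera coordinates, as OpenCV has them. Camera axes: x right, y down, z forward; pixel columns grow to the right and rows downward; lengths in mm; the calibration is good to about 2 mm. A picture is of the moment at which its call begins. There is no depth.
- workorder.job_done(): hands the job in, once; it reports no verdict.
Trained networks look in a picture, given as the dict that the camera call returned (one of the last four; its "shot" number tells which), for a name from the list of things; names that differ only in an ending like _2 or _b are one class to them, and where a whole thing is asked for, a point or a joint stands for the part that bears it (a point fixed in the world has none). Each returns a list of dicts, best first, with "conf" (0 to 1); they miss things now and then, are a little off and sometimes report something else, mostly with a low value. They report only what shows in the picture. A call takes as long as a camera call.
- nets.silhouettes(name, picture): "region" (400x640 bool, what is visible of it) and "extent" ([left, top, right, bottom] in pixels, round what is visible of it).
- nets.tip_of(name, picture): "uv" ([column, row] in pixels: a listed point, or the origin of a listed thing).
The state is a dict: "clock": time; "joints": joint angles; "joint_vel": joint speeds; "joint_efforts": joint torques, N m; "position": TCP position; "ee_rot": TCP orientation; "contact_force": force on the tool from outside, world axes, zero at the start; "wrist_torque": the same for the moment, N m; "gripper_width": finger opening in mm.
Only numpy, scipy, OpenCV 4.12 (cv2) and the standard library are available. Lean on these libraries where they do the work, as an engineer would, in place of code of your own. Each camera call takes 0.05 s, during which the arm holds its last target.

## Task

Pull the accessory drawer all the way open, pick up the nested pair of lids by the inner lid's knob and lower them gently, without dropping them, onto the open pot in the drawer until the inner lid is fully seated, with the cover still on it. Then lift the outer cover off alone by its collar, well clear above the knob, leaving the inner lid seated and untouched and the drawer open; finish while holding the cover up there, level and still, without putting it down or letting go. Never part the cover from the inner lid before that lid is seated, and leave the other things where they are.

Things in the scene. Friction and masses are not known exactly. Their poses are not given: they have to be found in the camera images.
- cabinet_drawer0 (a joint): Slide of the one drawer of a low grey cabinet (230 deep, 240 wide, 120 mm high) with a wooden front, facing the robot; in m: 0 shut, 0.158 fully open at its stop. It slides level, along -x of cabinet_drawer0_handle, runs easily (about 1 N) and stays where it is left.
- cabinet_drawer0_handle (a point): Middle of the drawer's level steel bar handle: round bar 11 mm thick, 120 mm long along this frame's y, centre line 35 mm in front of the drawer front and 38 mm below the cabinet's top. This frame's -x is the pulling direction, z up; it moves with the drawer.
- pot_rim (a point): Centre of the mouth, at rim height, of the open round aluminium pot fixed in the drawer: outer diameter 80, inner 72, 74 mm tall; axes as for the handle. Moves with the drawer: 113 mm behind the handle's bar (+x), 40 mm to its +y side, 14 mm higher; the drawer front's top edge is 12 mm above the rim. Two black eyepieces, lower than the rim, stand fixed at the drawer's -y side.
- inner_knob (a point): Centre of the steel knob (upright, diameter 22, 18 mm tall, on a 14 mm stem) of the loose inner lid, 0.2-0.3 kg, z up. Plug (diameter 67, 11 tall, chamfered): underside 48 mm below here, on the bench at the start. Flange (diameter 82): 31 to 37 mm below here. Seated, the flange rests on the pot's rim: this point is then 37 mm above pot_rim, on its axis.
- outer_collar (a point): Centre of the round collar (outer diameter 40, inner 32, 14 mm tall) of the loose dark steel cover, 0.12-0.2 kg, z up; the knob sticks up through it. Disc below: diameter 92, 7 to 11 mm below here; skirt to 16 mm below, loose round the inner flange. It just rests on the inner lid, so lifting the knob lifts both. Nested, it is 20 mm below inner_knob; knob's underside 4 mm above collar top.
- cabinet: The low grey cabinet, fixed to the bench: origin at the centre of its underside, x to its back, y to its left as seen from the robot, z up.
- eyepiece: Bystander: black eyepiece, 40 mm diameter, 75 mm tall, upright on the bench to the cabinet's +y side; origin at its underside.
- dust_cap: Bystander: grey disc-shaped cap, 60 mm diameter, 20 mm tall, on the bench; origin at its underside.
- screwdriver: Bystander: screwdriver, 160 mm long, lying on the bench to the cabinet's -y side; origin at its middle, underside.
- grease_jar: Bystander: small metal jar with a black cap, 52 mm diameter, 55 mm tall, on the bench; origin at its underside.

How it is judged:
By the outcome, as a careful person would: the job done as asked, in the order asked, and still so for the second after the job is handed in, while the arm keeps its last pose, push and grip.
It also fails if it takes over 72 s, if anything falls off the work surface, if the arm or the gripper's body presses on something with over 40 N, if the wrist force passes 120 N, or if a joint passes its speed limit or range.

## Working session

There is one attempt and no reset: what is moved stays moved. The work goes in short steps, Python scripts to look and compute and a tool call to move; the robot and the scene stay as the last step left them, time stands still between calls to the robot, and variables do not carry over. Pictures are saved under pics/ and viewed, and the job is handed in when it is done.

Besides the shell and the picture viewer there is one more tool, called after "Call:" as a command line: name --pt "numbers of a row" for each row, then --argument value for the rest. move_arm: Moves the arm, as the interface text tells. Its arguments: {"type":"object","properties":{"steps":{"type":"array","items":{"type":"array","items":{"type":"number"}}}},"required":["steps"]}

```bash
mkdir -p pics; cat > h.py <<'E'
import numpy as np, cv2
from bench import readout, optics, workorder, nets
def K(p): return np.array([[p['fx'],0,p['cx']],[0,p['fy'],p['cy']],[0,0,1.]])
def dist(p): return np.array([p['k1'],0,0,0,0.])
def ray(p,uv):
    n=cv2.undistortPoints(np.array([[uv]],float),K(p),dist(p))[0,0]
    R=cv2.Rodrigues(np.array(p['rvec'],float))[0]; t=np.array(p['tvec'],float).ravel()
    d=R.T@np.array([n[0],n[1],1]); o=-R.T@t
    return o,d/np.linalg.norm(d)
def atz(p,uv,z):
    o,d=ray(p,uv); return o+d*(z-o[2])/d[2]
def tri(rs):
    A=0;b=0
    for o,d in rs:
        P=np.eye(3)-np.outer(d,d);A=A+P;b=b+P@o
    x=np.linalg.solve(A,b)
    return x,[np.linalg.norm((np.eye(3)-np.outer(d,d))@(x-o)) for o,d in rs]
def proj(p,X):
    return cv2.projectPoints(np.array([X],float),np.array(p['rvec'],float),np.array(p['tvec'],float),K(p),dist(p))[0][0,0]
E
python3 - <<'E'
from h import *
np.set_printoptions(precision=2,suppress=True)
s=readout.read_state();print({k:np.round(v,3) for k,v in s.items()})
P={n:optics.get_image(n) for n in('top','side')}
for n,p in P.items():
    cv2.imwrite(f'pics/{n}0.png',p['frame']); print(n,ray(p,(320,200)),p['fx'])
for name in ['cabinet_drawer0_handle','pot_rim','inner_knob','outer_collar','cabinet','eyepiece','dust_cap','screwdriver','grease_jar']:
    rs=[]
    for n,p in P.items():
        r=nets.tip_of(name,p)
        print(name,n,[(np.round(q['uv'],1).tolist(),round(q['conf'],2)) for q in r[:3]])
        if r: rs.append(ray(p,r[0]['uv']))
    if len(rs)==2: print('   ',*tri(rs))
E
```

```text
{'clock': np.float64(0.0), 'joints': array([-1.06,  0.39,  0.01, -0.  , -1.19, -0.26]), 'joint_vel': array([ 0.,  0., -0.,  0.,  0.,  0.]), 'joint_efforts': array([  0.  , -39.23,  18.84,   4.19,  -0.01,   0.  ]), 'position': array([ 154.98, -604.87,  230.2 ]), 'ee_rot': array([-0.12,  0.99,  0.  , -0.  ]), 'contact_force': array([ 0.35, -0.29, -0.67]), 'wrist_torque': array([-0.01,  0.04, -0.04]), 'gripper_width': np.float64(85.356)}
top (array([ 528.48,   27.62, 1186.08]), array([ 0.08,  0.  , -1.  ])) 458.69987866411
side (array([ 357.89, 1150.49,  921.91]), array([ 0.2 , -0.79, -0.58])) 484.9682587342752
cabinet_drawer0_handle top [([288.9, 196.7], 0.82)]
cabinet_drawer0_handle side [([324.7, 222.1], 0.55), ([325.0, 166.0], 0.38)]
    [614.29 105.88  87.66] [np.float64(5.440512736461034), np.float64(5.440512736461087)]
pot_rim top []
pot_rim side [([277.7, 227.9], 0.58)]
inner_knob top [([450.8, 247.9], 0.49)]
inner_knob side [([381.1, 166.3], 0.56)]
    [ 504.68 -294.75   51.93] [np.float64(2.743646246446448), np.float64(2.7436462464464415)]
outer_collar top [([448.1, 248.2], 0.
[... 314 characters left out ...]
 top [([186.9, 190.4], 0.72)]
eyepiece side [([293.6, 314.5], 0.76)]
    [628.93 379.92   0.77] [np.float64(9.98139317163789), np.float64(9.981393171637853)]
dust_cap top [([188.3, 241.4], 0.83)]
dust_cap side [([338.9, 320.1], 0.76)]
    [505.58 371.79   5.01] [np.float64(0.10729399441228625), np.float64(0.1072939944122067)]
screwdriver top [([405.4, 150.6], 0.62)]
screwdriver side [([306.8, 184.2], 0.7), ([325.2, 165.6], 0.29)]
    [ 749.25 -190.03    3.63] [np.float64(4.034409009307584), np.float64(4.034409009307443)]
grease_jar top [([457.8, 165.9], 0.96)]
grease_jar side [([327.7, 164.6], 0.79)]
    [ 710.05 -328.12    7.95] [np.float64(5.008604994904991), np.float64(5.008604994904978)]
```

View pics/top0.png

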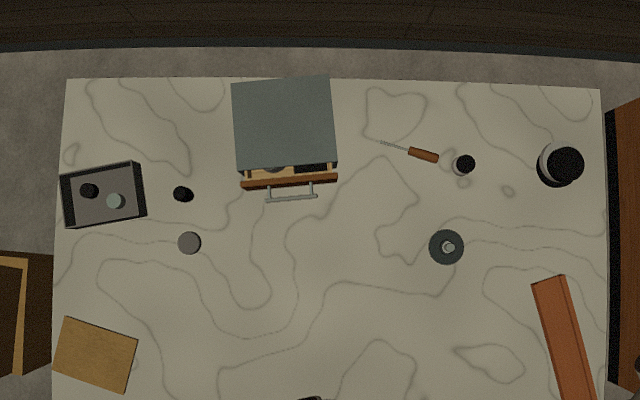

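View pics/side0.png

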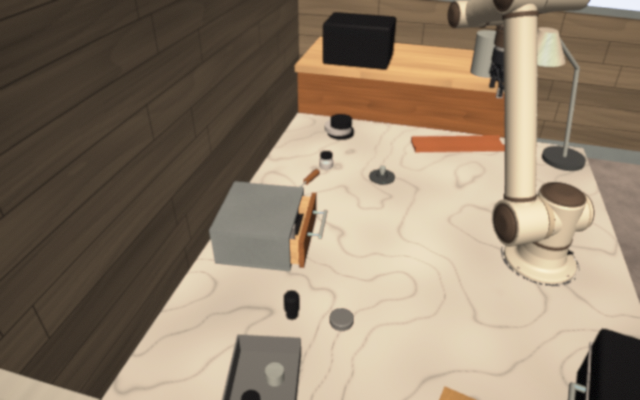

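```bash

python3 - <<'E'
from h import *
np.set_printoptions(precision=1,suppress=True)
import pickle
P={n:optics.get_image(n) for n in('top','side')}
t=P['top']; f=t['frame']
a=cv2.resize(f[60:210,225:345],None,fx=5,fy=5,interpolation=cv2.INTER_CUBIC)[:,:,:]
cv2.imwrite('pics/cabz.png',cv2.resize(f[65:210,225:345],None,fx=4,fy=4,interpolation=cv2.INTER_CUBIC))
b=cv2.resize(f[225:270,420:475],None,fx=8,fy=8,interpolation=cv2.INTER_CUBIC)
g=P['side']['frame']
c=cv2.resize(g[155:191,360:405],None,fx=8,fy=8,interpolation=cv2.INTER_CUBIC)
h=max(b.shape[0],c.shape[0]);im=np.zeros((h,b.shape[1]+c.shape[1],3),np.uint8);im[:b.shape[0],:b.shape[1]]=b;im[:c.shape[0],b.shape[1]:]=c
cv2.imwrite('pics/lidz.png',im)
for name in ['cabinet','cabinet_drawer0','cabinet_drawer0_handle','inner_knob','outer_collar']:
  for n,p in P.items():
    for r in nets.silhouettes(name,p)[:2]:
        m=r['region'].astype(np.uint8); c=cv2.minAreaRect(cv2.findNonZero(m))
        print(name,n,round(r['conf'],2),r['extent'],m.sum(),c)
for z,uv in((48,(450.8,247.9)),(28,(448.1,248.2)),(57,(449,247))): print(atz(t,uv,z))
print(atz(t,(288.9,196.7),82))
s=P['side']; print(atz(s,(324.7,222.1),82),atz(s,(381.1,166.3),48),atz(s,(380.2,173.1),28))
pickle.dump(P,open('p0.pkl','wb'))
E
```

```text
cabinet top 0.98 [232.2, 73.0, 338.9, 202.6] 11111 ((284.8189697265625, 139.16790771484375), (123.57714080810547, 100.96681213378906), 85.03025817871094)
cabinet top 0.46 [238.4, 160.0, 336.9, 201.9] 1984 ((289.4615783691406, 183.43109130859375), (33.73414611816406, 96.5194320678711), 84.05313110351562)
cabinet side 0.83 [210.5, 186.0, 325.5, 269.1] 7961 ((267.6905822753906, 225.84678649902344), (113.80792236328125, 85.56126403808594), 6.20344877243042)
cabinet_drawer0 top 0.6 [241.6, 164.4, 339.3, 206.4] 2143 ((289.334716796875, 183.93077087402344), (34.688961029052734, 96.61447143554688), 84.42780303955078)
cabinet_drawer0 side 0.9 [290.1, 192.5, 326.7, 271.0] 1545 ((307.3962097167969, 229.6132049560547), (30.49404525756836, 76.50983428955078), 15.945395469665527)
cabinet_drawer0_handle top 0.59 [239.5, 158.9, 339.6, 204.5] 2246 ((289.3118591308594, 183.11880493164062), (35.32381820678711, 96.71762084960938), 84.2894058227539)
cabinet_drawer0_handle side 0.75 [292.3, 190.3, 325.0, 268.3] 1535 ((307.29998779296875, 229.59999084472656), (31.939001083374023, 76.21088409423828), 18.434947967529297)
inner_knob top 0.57 [442.0, 244.2, 457.0, 254.9] 89 ((447.50006103515625, 247.00003051757812), (10.60660171508789, 9.192388534545898), 45.0)
inner_knob side 0.5 [285.0, 291.6, 299.0, 318.8] 411 ((291.0, 305.0), (30.0, 16.0), 90.0)
inner_knob side 0.44 [380.6, 167.1, 384.3, 173.1] 28 ((382.0, 169.0), (6.0, 4.0), 90.0)
outer_collar top 0.87 [428.1, 228.9, 465.5, 266.5] 874 ((445.3000793457031, 247.1000213623047), (35.329872131347656, 34.435447692871094), 63.43495178222656)
outer_collar side 0.56 [365.1, 169.0, 396.8, 184.0] 265 ((381.5, 176.0), (12.0, 25.0), 90.0)
[ 501.9 -296.3   48. ]
[ 500.6 -295.    28. ]
[ 504.3 -289.2   57. ]
[620.2 107.2  82. ]
[610.5  98.6  82. ] [ 508.  -300.6   48. ] [ 507.7 -287.8   28. ]
```

View pics/cabz.png

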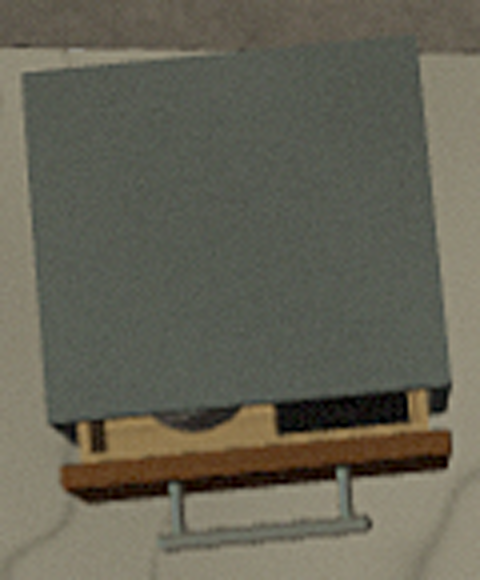

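View pics/lidz.png

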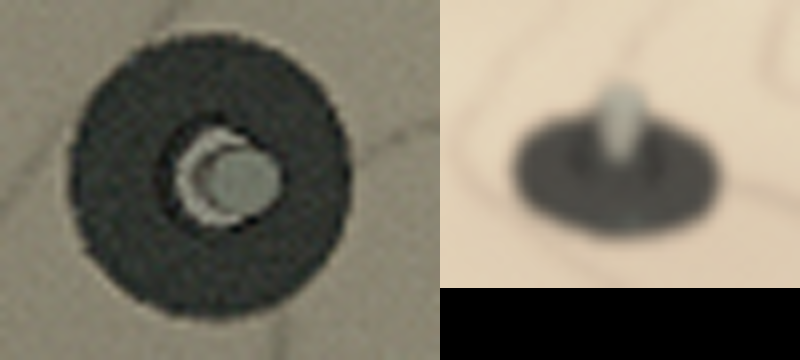

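```bash

python3 - <<'E'
from h import *
np.set_printoptions(precision=1,suppress=True)
import pickle
P=pickle.load(open('p0.pkl','rb'));t=P['top'];s=P['side']
print('lid',atz(t,(451,247.25),57),atz(t,(446.4,247),21))
print('side disc',atz(s,(360+176/8,155+172/8),21), atz(s,(360+182/8,155+11),57))
C=[atz(t,u,120) for u in((230.5,83.5),(329,74.5),(337.25,161),(237.5,171))]
for c in C: print(c)
for i in range(4):
    d=C[(i+1)%4]-C[i]; print(np.linalg.norm(d),np.degrees(np.arctan2(d[1],d[0])))
H=[atz(t,u,84) for u in((265.25,200.75),(317.5,195.25))];print(H,(H[0]+H[1])/2,np.linalg.norm(H[0]-H[1]),np.arctan2(*(H[0]-H[1])[:2]))
m=(H[0]+H[1])/2; m[2]=82;print(proj(s,m))
g=s['frame'][180:275,205:335];cv2.imwrite('pics/cs.png',cv2.resize(g,None,fx=6,fy=6,interpolation=cv2.INTER_CUBIC))
E
```

```text
lid [ 503.7 -294.2   57. ] [ 503.4 -292.5   21. ]
side disc [ 499.4 -278.7   21. ] [ 501.3 -289.1   57. ]
[888.5 252.6 120. ]
[913.8  15.5 120. ]
[703.1  -7.1 120. ]
[675.6 227.2 120. ]
238.52085087948282 -83.91633734569508
211.86923466104838 -173.87498890287242
235.9227538149917 96.70735534833297
214.45508896206286 6.82239869693428
[array([609.2, 164. ,  84. ]), array([624.7,  38.1,  84. ])] [616.9 101.1  84. ] 126.83488748018308 -0.1226583393597626
[322.3 222.3]
```

View pics/cs.png

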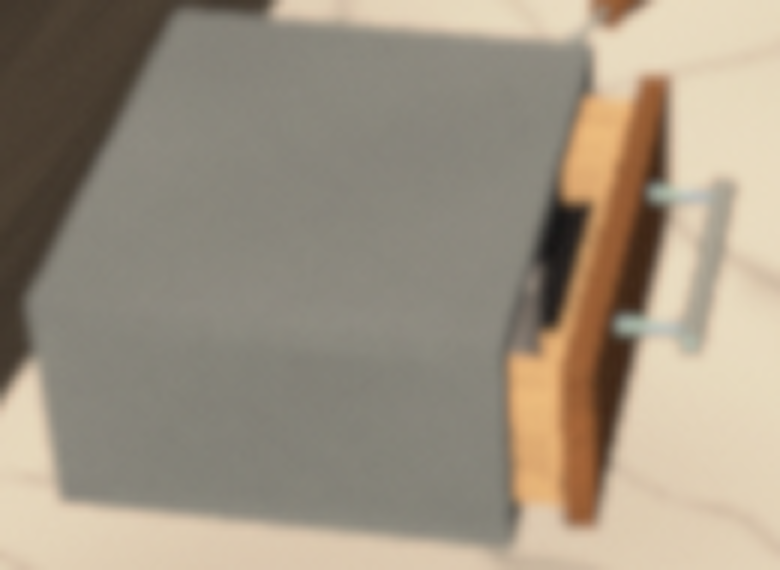

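Call:
move_arm --pt "-0.4 23 34 0 0 0 0.12" --pt "-0.4 46 68 0 0 0 0.24" --pt "-0.4 69 102 0 0 0 0.36" --pt "-0.4 92 136 0 0 0 0.48" --pt "-0.4 115 170 0 0 0 0.6"

```text
clock: 2.02
position: [270.7, -433.9, 231.4]
ee_rot: [-0.415, 0.91, -0.0, 0.0]
contact_force: [1.2, 0.1, 0.7]
gripper_width: 26.7
```

```bash
cat > st.py <<'E'
from h import *
from scipy.spatial.transform import Rotation as Ro
s=readout.read_state();R=Ro.from_quat(s['ee_rot']).as_matrix()
print(round(s['clock'],2),'pos',np.round(s['position'],1),'yawY',round(np.degrees(np.arctan2(R[1,1],R[0,1])),2),'z',np.round(R[:,2],3),'F',np.round(s['contact_force'],1),'T',np.round(s['wrist_torque'],2),'w',round(float(s['gripper_width']),1),'j',np.round(s['joints'],2))
E
python3 st.py
```

```text
2.02 pos [ 270.7 -433.9  231.4] yawY 139.05 z [ 0. -0. -1.] F [1.2 0.1 0.7] T [ 0.01 -0.17  0.  ] w 26.7 j [-0.7   0.19 -0.27  0.   -1.11 -0.02]
```

Call:
move_arm --pt "-0.53 22 34 0 0 0 0.1" --pt "-0.53 44 68 0 0 0 0.2" --pt "-0.53 66 102 0 0 0 0.3" --pt "-0.53 88 136 0 0 0 0.4" --pt "-0.53 110 170 0 0 0 0.5"

```text
clock: 2.43
position: [380.8, -263.6, 231.8]
ee_rot: [-0.627, 0.779, -0.001, 0.0]
contact_force: [0.9, -0.7, -0.2]
gripper_width: 20.2
```

Call:
move_arm --pt "-0.53 22 34 -5 0 0 0.1" --pt "-0.53 44 68 -10 0 0 0.2" --pt "-0.53 66 102 -15 0 0 0.3" --pt "-0.53 88 136 -20 0 0 0.328" --pt "-0.53 110 170 -30 0 0 0.328"

```text
clock: 2.85
position: [491.6, -93.5, 202.4]
ee_rot: [0.745, -0.667, 0.001, -0.001]
contact_force: [0.7, 0.2, 0.2]
gripper_width: 20.5
```

Call:
move_arm --pt "-0.53 22 34 0 0 0 0" --pt "-0.53 44 68 0 0 0 0" --pt "-0.53 66 102 -10 0 0 0" --pt "-0.53 88 136 -20 0 0 0" --pt "-0.53 110 170 -30 0 0 0"

```text
clock: 3.27
position: [601.0, 76.4, 171.3]
ee_rot: [0.744, -0.668, 0.0, -0.0]
contact_force: [0.0, -0.6, 0.4]
gripper_width: 20.3
```

```bash
python3 st.py
```

```text
3.27 pos [601.   76.4 171.3] yawY -173.79 z [ 0.001  0.    -1.   ] F [ 0.  -0.6  0.4] T [-0.06 -0.03 -0.05] w 20.3 j [ 0.39  0.4  -0.13  0.   -1.04 -0.29]
```

Call:
move_arm --pt "-0.53 15 24 -31 0 0 0" --pt "-0.53 15 24 -41 0 0 0" --pt "-0.53 15 24 -41 0 0 0"

```text
clock: 3.52
position: [613.2, 99.2, 126.0]
ee_rot: [0.745, -0.667, -0.002, 0.004]
contact_force: [-0.2, -0.0, 0.1]
gripper_width: 20.1
```

```bash
python3 st.py; cat > look.py <<'E'
import sys,pickle
from h import *
tag=sys.argv[1]; 
P={}
for a in sys.argv[2:]:
    n,x0,y0,x1,y1,f=a.split(','); x0,y0,x1,y1=map(int,(x0,y0,x1,y1))
    P[n]=optics.get_image(n)
    cv2.imwrite(f'pics/{tag}_{n}.png',cv2.resize(P[n]['frame'][y0:y1,x0:x1],None,fx=float(f),fy=float(f),interpolation=cv2.INTER_CUBIC))
pickle.dump(P,open(tag+'.pkl','wb'))
E
python3 look.py a top,225,130,345,240,5 side,240,160,370,260,6
```

```text
3.52 pos [613.2  99.2 126. ] yawY -173.73 z [-0.008 -0.002 -1.   ] F [-0.2 -0.   0.1] T [-0.09  0.02  0.01] w 20.1 j [ 0.42  0.47 -0.14 -0.   -0.97 -0.31]
```

View pics/a_top.png

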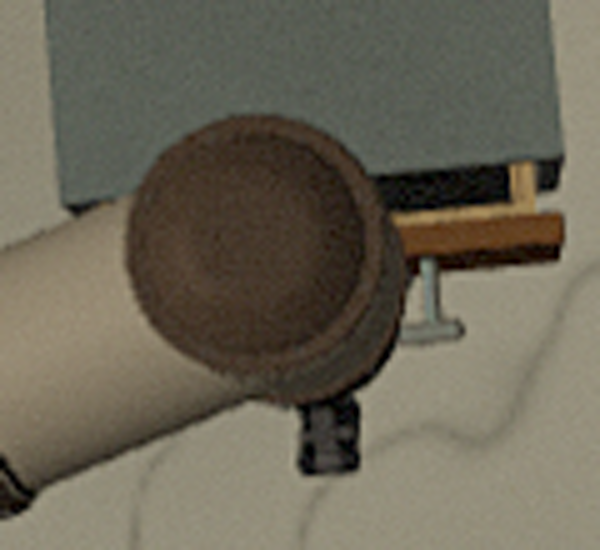

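View pics/a_side.png

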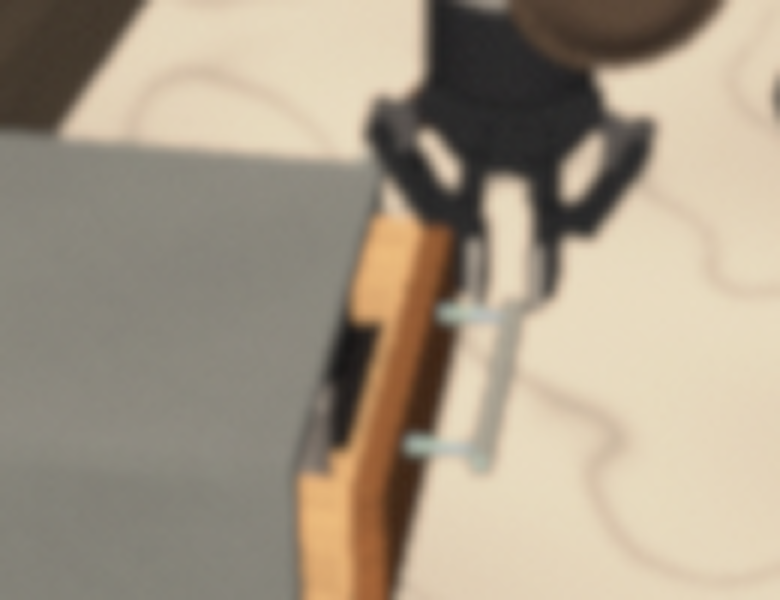

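```bash
python3 st.py; python3 - <<'E'
from h import *
import pickle
P=pickle.load(open('a.pkl','rb'));s=P['side']
p=readout.read_state()['position'];print(p, (proj(s,p)-[240,160])*6)
e=[(240+514/6,160+300/6),(240+481/6,160+467/6)]
for z in(78,82,86): 
    a,b=[atz(s,u,z) for u in e]; print(z,a,b,(a+b)/2)
print(nets.tip_of('cabinet_drawer0_handle',s))
E
```

```text
3.62 pos [614.8  97.9 130.3] yawY -173.8 z [-0.001 -0.001 -1.   ] F [-0.3 -0.2  0.8] T [-0.   -0.07 -0.01] w 20.1 j [ 0.42  0.47 -0.13  0.   -0.97 -0.31]
[614.79915806  97.93262173 130.31755758] [500.72253984 287.53552598]
78 [622.98482569  36.70465726  78.        ] [606.69841066 164.41630728  78.        ] [614.84161817 100.56048227  78.        ]
82 [621.72830043  41.98381851  82.        ] [605.51908057 169.09013443  82.        ] [613.6236905  105.53697647  82.        ]
86 [620.47177516  47.26297976  86.        ] [604.33975047 173.76396158  86.        ] [612.40576282 110.51347067  86.        ]
[{'uv': [322.0, 223.4], 'conf': 0.74}]
```

Call:
move_arm --pt "-0.53 1 1 -20 0 0 0" --pt "-0.53 1 1 -38 0 0 0" --pt "-0.53 1 1 -52 0 0 0" --pt "-0.53 1 1 -65 0 0 0" --pt "-0.53 1 1 -65 0 0 0"

```text
clock: 4.08
position: [614.8, 97.9, 64.8]
ee_rot: [0.744, -0.669, -0.001, 0.001]
contact_force: [0.7, 0.0, -0.1]
gripper_width: 20.3
```

```bash
python3 st.py;python3 look.py b side,240,160,370,260,6
```

```text
4.08 pos [614.8  97.9  64.8] yawY -173.92 z [-0.002 -0.    -1.   ] F [ 0.7  0.  -0.1] T [-0.01  0.05 -0.03] w 20.3 j [ 0.42  0.54 -0.2  -0.   -0.84 -0.31]
```

View pics/b_side.png

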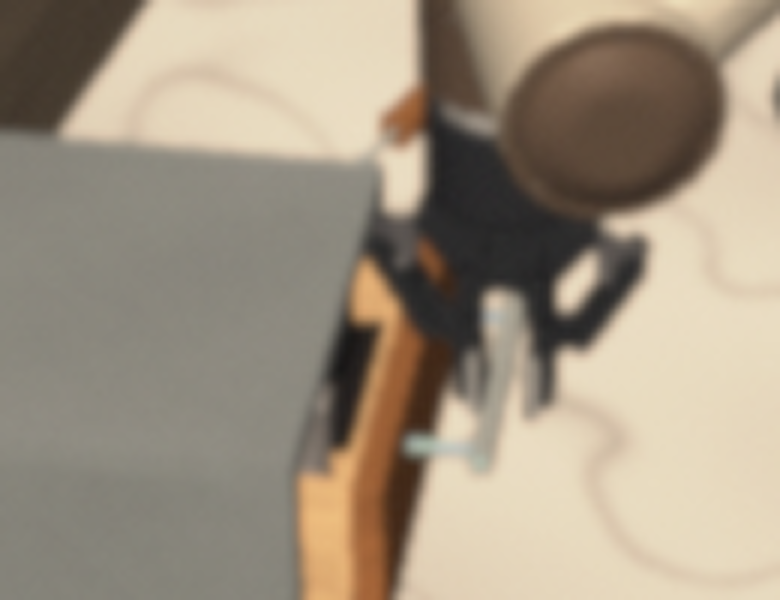

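Call:
move_arm --pt "-1 0 0 0 0 0 0" --pt "-1 0 0 0 0 0 0" --pt "-1 0 0 0 0 0 0" --pt "-1 0 0 0 0 0 0" --pt "-1 0 0 0 0 0 0"

```text
clock: 4.55
position: [617.1, 98.9, 67.5]
ee_rot: [0.744, -0.668, 0.001, -0.001]
contact_force: [-0.4, -4.3, 6.2]
gripper_width: 8.8
```

Call:
move_arm --pt "-1 -7 -0.8 0 0 0 0" --pt "-1 -14 -1.6 0 0 0 0" --pt "-1 -24 -2.7 0 0 0 0" --pt "-1 -34 -3.8 0 0 0 0" --pt "-1 -44 -4.9 0 0 0 0"

```text
clock: 4.97
position: [573.7, 94.0, 67.5]
ee_rot: [0.745, -0.668, 0.002, -0.002]
contact_force: [1.9, -4.8, 5.7]
gripper_width: 8.9
```

```bash
python3 st.py;python3 look.py c side,240,160,370,260,6
```

```text
4.97 pos [573.7  94.   67.5] yawY -173.76 z [ 0.005 -0.    -1.   ] F [ 1.9 -4.8  5.7] T [-1.54 -0.64  0.  ] w 8.9 j [ 0.44  0.48 -0.31  0.   -0.78 -0.34]
```

View pics/c_side.png

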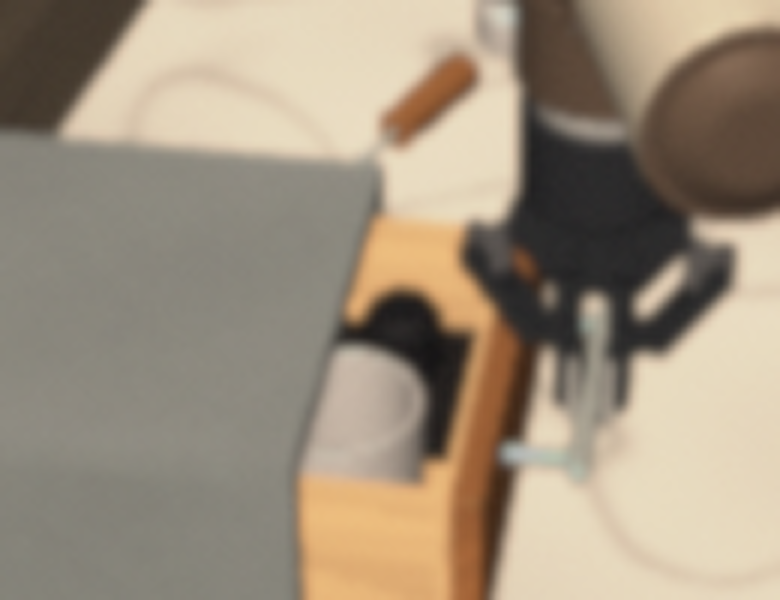

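Call:
move_arm --pt "-1 -14 -1.6 0 0 0 0" --pt "-1 -28 -3.2 0 0 0 0" --pt "-1 -42 -4.8 0 0 0 0" --pt "-1 -56 -6.4 0 0 0 0" --pt "-1 -70 -7.9 0 0 0 0"

```text
clock: 5.43
position: [503.4, 86.0, 67.4]
ee_rot: [0.745, -0.667, 0.002, -0.001]
contact_force: [2.8, -7.0, 7.7]
gripper_width: 8.5
```

Call:
move_arm --pt "-1 -5 -0.6 0 0 0 0" --pt "-1 -10 -1.1 0 0 0 0" --pt "-1 -14 -1.6 0 0 0 0" --pt "-1 -18 -2 0 0 0 0" --pt "-1 -22 -2.5 0 0 0 0"

```text
clock: 5.85
position: [484.2, 84.0, 67.5]
ee_rot: [0.745, -0.667, 0.003, -0.004]
contact_force: [19.9, -16.6, -9.1]
gripper_width: 8.4
```

Call:
move_arm --pt "-1 -1.5 0 0 0 0 0" --pt "-1 -1.5 0.5 0 0 0 0" --pt "-1 -1.5 0.5 0 0 0 0"

```text
clock: 6.1
position: [484.3, 84.0, 67.5]
ee_rot: [0.745, -0.667, 0.004, -0.004]
contact_force: [15.5, -16.6, -2.0]
gripper_width: 8.4
```

```bash
python3 st.py
```

```text
6.1 pos [484.3  84.   67.5] yawY -173.67 z [ 0.011  0.    -1.   ] F [ 15.5 -16.6  -2. ] T [-4.44 -4.33 -0.02] w 8.4 j [ 0.51  0.35 -0.54  0.01 -0.67 -0.4 ]
```

Call:
move_arm --pt "-1 3 -0.5 0 0 0 0" --pt "-0.53 3 -0.5 0 0 0 0" --pt "-0.53 3 -0.5 0 0 0 0" --pt "-0.53 3 -0.5 0 0 0 0" --pt "-0.53 3 -0.5 0 0 0 0"

```text
clock: 6.52
position: [481.1, 84.4, 65.2]
ee_rot: [0.744, -0.668, -0.0, 0.0]
contact_force: [0.4, 0.2, -0.3]
gripper_width: 20.1
```

```bash
python3 st.py;python3 look.py d side,240,160,370,260,6
```

```text
6.52 pos [481.1  84.4  65.2] yawY -173.8 z [-0.  0. -1.] F [ 0.4  0.2 -0.3] T [0.01 0.01 0.05] w 20.1 j [ 0.51  0.35 -0.53 -0.   -0.68 -0.4 ]
```

View pics/d_side.png

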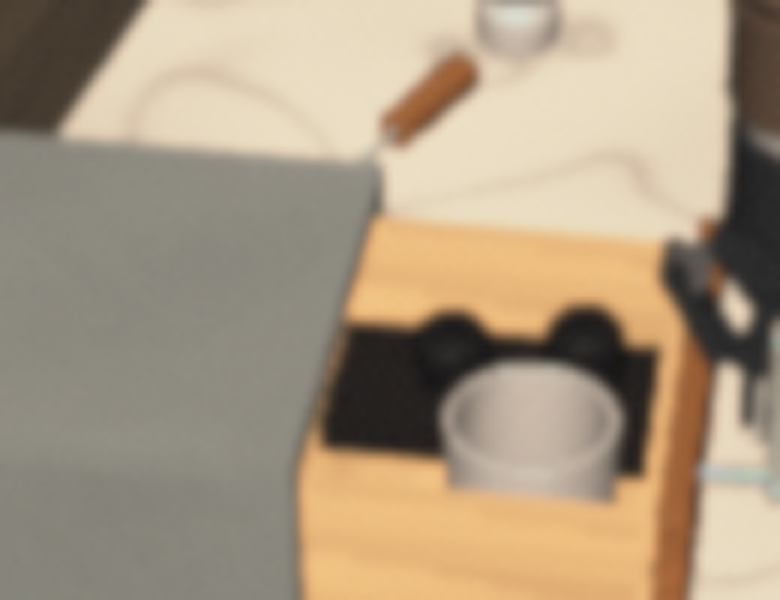

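Call:
move_arm --pt "-0.53 0 0 35 0 0 0" --pt "-0.53 0 0 70 0 0 0" --pt "-0.53 0 -20 100 0 0 -0.1" --pt "0 0 -55 115 0 0 -0.22" --pt "0 0 -90 120 0 0 -0.34"

```text
clock: 6.98
position: [483.2, -5.5, 188.8]
ee_rot: [-0.62, 0.785, -0.001, 0.003]
contact_force: [0.1, -0.2, -1.0]
gripper_width: 42.2
```

Call:
move_arm --pt "0 5 -38 0 0 0 -0.12" --pt "0 10 -76 -10 0 0 -0.24" --pt "0 15 -114 -20 0 0 -0.36" --pt "0 20 -152 -30 0 0 -0.48" --pt "0 20 -190 -40 0 0 -0.6"

```text
clock: 7.4
position: [502.0, -197.4, 144.9]
ee_rot: [-0.359, 0.933, -0.0, 0.0]
contact_force: [0.9, 0.1, -0.0]
gripper_width: 42.8
```

Call:
move_arm --pt "0 0 -30 0 0 0 -0.12" --pt "0 0 -60 0 0 0 -0.24" --pt "0 0 -80 0 0 0 -0.36" --pt "0 0 -95 0 0 0 -0.48" --pt "0 0 -95 0 0 0 -0.63"

```text
clock: 7.82
position: [501.2, -293.1, 144.7]
ee_rot: [-0.062, 0.998, -0.0, -0.0]
contact_force: [-0.3, 0.2, 0.2]
gripper_width: 42.7
```

```bash
python3 st.py;python3 look.py e side,335,120,435,195,7 top,225,60,345,240,3.3; python3 - <<'E'
from h import *
import pickle
P=pickle.load(open('e.pkl','rb'));s,t=P['side'],P['top']
p=readout.read_state()['position'];print((proj(s,p)-[335,120])*7)
for n in('pot_rim','cabinet_drawer0_handle'):
  a=nets.tip_of(n,t);b=nets.tip_of(n,s);print(n,[(q['uv'],round(q['conf'],2)) for q in a[:2]+b[:2]])
  if a and b: print(tri([ray(t,a[0]['uv']),ray(s,b[0]['uv'])]), atz(t,a[0]['uv'],96 if 'pot' in n else 82))
E
```

```text
7.82 pos [ 501.2 -293.1  144.7] yawY 97.16 z [-0.001 -0.    -1.   ] F [-0.3  0.2  0.2] T [ 0.06 -0.07 -0.05] w 42.7 j [-0.25  0.39 -0.22  0.   -0.96 -1.2 ]
[350.03718933 162.20528835]
pot_rim [([271.7, 205.1], 0.98), ([326.7, 228.7], 0.83)]
(array([595.65304563, 146.1397228 ,  98.32461912]), [np.float64(2.400170175988086), np.float64(2.4001701759881597)]) [598.17373576 146.80895864  96.        ]
cabinet_drawer0_handle [([296.0, 248.6], 0.78), ([371.4, 226.7], 0.85)]
(array([487.50471114,  86.32820601,  81.79553265]), [np.float64(8.164926739267278), np.float64(8.164926739267289)]) [495.60899743  87.37492254  82.        ]
```

View pics/e_side.png

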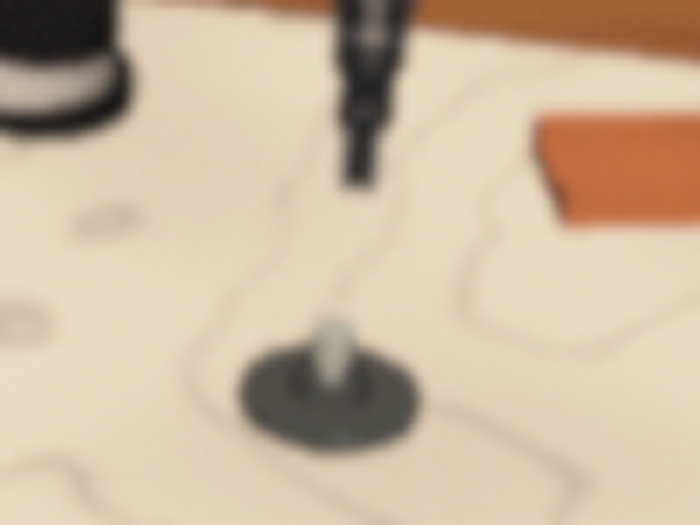

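View pics/e_top.png

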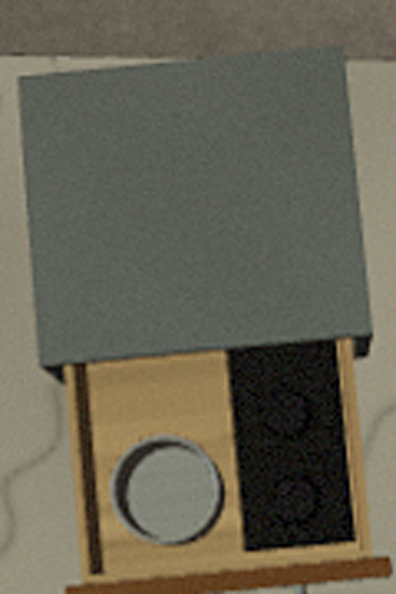

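Call:
move_arm --pt "0 2.5 0 -30 0 0 0" --pt "0 2.5 0 -60 0 0 0" --pt "0 2.5 0 -82 0 0 0" --pt "0 2.5 0 -95 0 0 0" --pt "0 2.5 0 -95 0 0 0"

```text
clock: 8.53
position: [501.9, -289.4, 47.1]
ee_rot: [-0.068, 0.998, 0.001, -0.003]
contact_force: [-0.7, 0.1, -0.3]
gripper_width: 42.7
```

```bash
python3 st.py;python3 look.py f side,335,120,435,195,7 top,420,205,490,270,8
```

```text
8.53 pos [ 501.9 -289.4   47.1] yawY 97.77 z [-0.007  0.002 -1.   ] F [-0.7  0.1 -0.3] T [ 0.03  0.03 -0.01] w 42.7 j [-0.24  0.5  -0.32 -0.   -0.75 -1.19]
```

View pics/f_side.png

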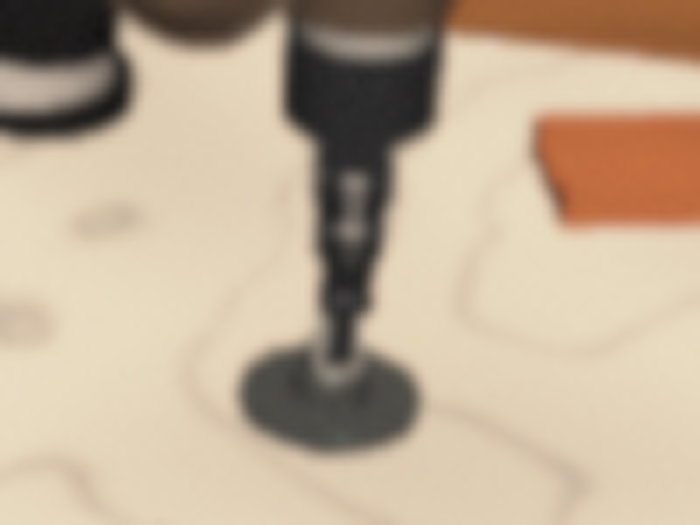

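View pics/f_top.png

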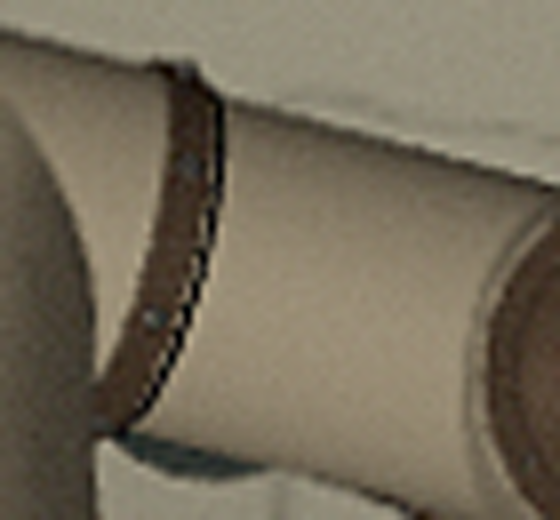

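```bash
python3 st.py
```

```text
8.63 pos [ 504.4 -290.5   50.5] yawY 97.79 z [-0. -0. -1.] F [ 0.  -0.7 -0.4] T [-0.03 -0.06  0.01] w 42.7 j [-0.24  0.5  -0.32  0.   -0.75 -1.19]
```

Call:
move_arm --pt "0 -0.5 -2.8 -5 0 0 0" --pt "0 -0.5 -2.8 -10 0 0 0" --pt "0 -0.5 -2.8 -10.5 0 0 0" --pt "0 -0.5 -2.8 -10.5 0 0 0"

```text
clock: 8.97
position: [503.5, -293.7, 40.0]
ee_rot: [-0.067, 0.998, -0.0, 0.0]
contact_force: [0.4, -0.6, -0.4]
gripper_width: 42.5
```

```bash
python3 st.py;python3 look.py g side,335,120,435,195,7
```

```text
8.97 pos [ 503.5 -293.7   40. ] yawY 97.66 z [ 0. -0. -1.] F [ 0.4 -0.6 -0.4] T [0.05 0.   0.01] w 42.5 j [-0.25  0.52 -0.32 -0.   -0.73 -1.19]
```

View pics/g_side.png

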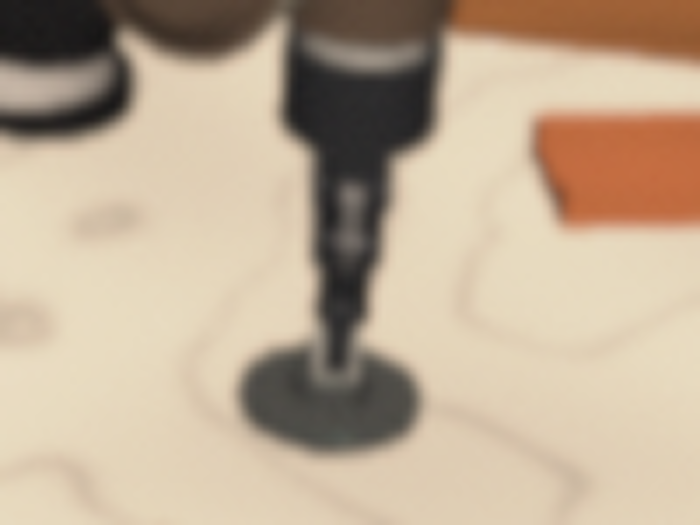

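Call:
move_arm --pt "-1 0 0 0 0 0 0" --pt "-1 0 0 0 0 0 0" --pt "-1 0 0 0 0 0 0" --pt "-1 0 0 0 0 0 0" --pt "-1 0 0 0 0 0 0"

```text
clock: 9.43
position: [503.7, -293.5, 40.3]
ee_rot: [-0.067, 0.998, -0.0, 0.0]
contact_force: [-0.2, 2.5, 3.6]
gripper_width: 18.2
```

```bash
python3 st.py;python3 look.py i side,335,120,435,195,7
```

```text
9.43 pos [ 503.7 -293.5   40.3] yawY 97.68 z [ 0. -0. -1.] F [-0.2  2.5  3.6] T [0.67 0.21 0.04] w 18.2 j [-0.25  0.52 -0.32 -0.   -0.73 -1.19]
```

View pics/i_side.png

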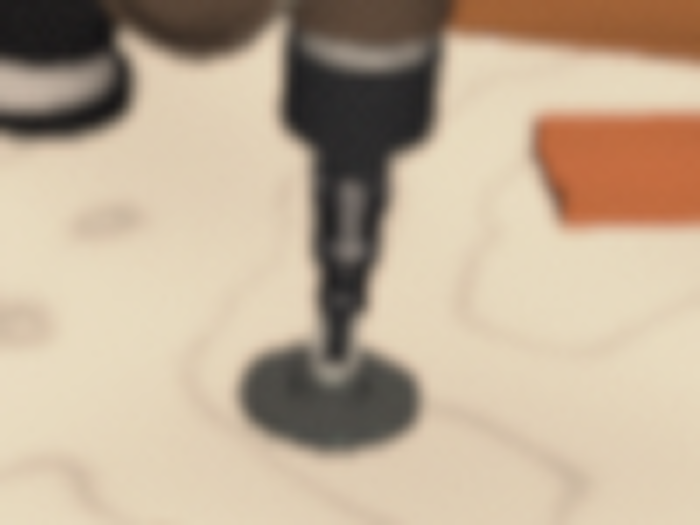

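Call:
move_arm --pt "-1 0 0 4 0 0 0" --pt "-1 0 0 9 0 0 0" --pt "-1 0 0 16 0 0 0" --pt "-1 0 0 24 0 0 0" --pt "-1 0 0 32 0 0 0"

```text
clock: 9.9
position: [503.4, -293.8, 72.4]
ee_rot: [-0.067, 0.998, 0.0, -0.0]
contact_force: [0.1, 0.1, -4.0]
gripper_width: 18.6
```

```bash
python3 st.py;python3 look.py j side,335,120,435,195,7
```

```text
9.9 pos [ 503.4 -293.8   72.4] yawY 97.65 z [-0.  0. -1.] F [ 0.1  0.1 -4. ] T [ 0.02 -0.05  0.02] w 18.6 j [-0.25  0.47 -0.3  -0.   -0.8  -1.19]
```

View pics/j_side.png

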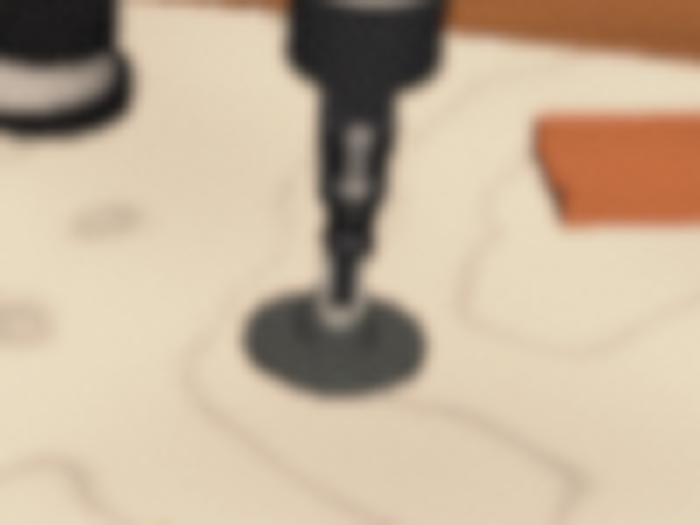

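```bash
python3 - <<'E'
from h import *
import pickle
P=pickle.load(open('e.pkl','rb'));t=P['top'];s=P['side']
for nm,p,b in(('t',t,(250,183,300,233)),('s',s,(305,205,355,245))):
    x0,y0,x1,y1=b
    im=cv2.resize(p['frame'][y0:y1,x0:x1],None,fx=8,fy=8,interpolation=cv2.INTER_CUBIC)
    im2=im.copy()
    for (cx,cy) in((594.5,141),):
      for r,c in((40,(0,0,255)),(36,(0,255,0))):
        for th in np.arange(0,2*np.pi,.05):
            u=proj(p,(cx+r*np.cos(th),cy+r*np.sin(th),96)); 
            q=((u+.5-[x0,y0])*8-.5).astype(int); cv2.circle(im2,tuple(map(int,q)),1,c,-1)
    cv2.imwrite(f'pics/pot{nm}.png',np.hstack([im,im2]))
    r=nets.silhouettes('pot_rim',p)
E
```

```text
Traceback (most recent call last):
ValueError: only the last four pictures can be asked about
```

View pics/pott.png

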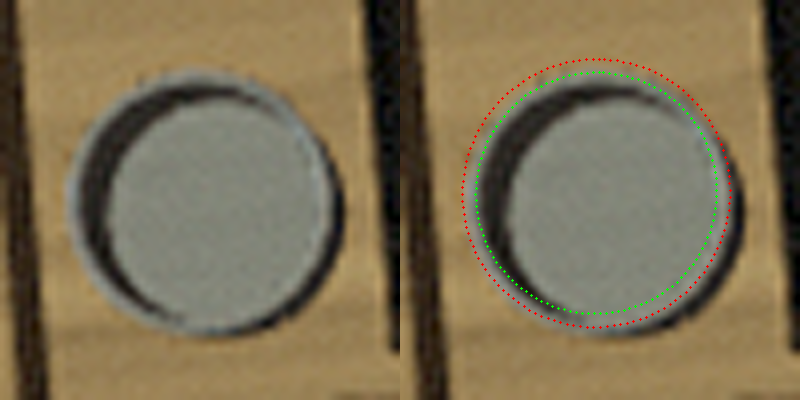

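Call:
move_arm --pt "-1 0 0 15 0 0 0" --pt "-1 0 0 38 0 0 0" --pt "-1 1 5 63 0 0 0" --pt "-1 3 15 88 0 0 0" --pt "-1 6 30 105 0 0 0"

```text
clock: 10.37
position: [510.2, -264.5, 179.8]
ee_rot: [-0.066, 0.998, -0.001, 0.002]
contact_force: [0.7, -0.1, -3.3]
gripper_width: 18.5
```

Call:
move_arm --pt "-1 4 20 10 0 0 0" --pt "-1 9 45 15 0 0 0" --pt "-1 15 73 15 0 0 0" --pt "-1 21 101 15 0 0 0" --pt "-1 27 129 15 0 0 0"

```text
clock: 10.78
position: [536.4, -133.5, 192.4]
ee_rot: [-0.067, 0.998, 0.0, 0.0]
contact_force: [-0.2, -0.4, -3.5]
gripper_width: 18.7
```

Call:
move_arm --pt "-1 6 28 0 0 0 0" --pt "-1 12 56 0 0 0 0" --pt "-1 18 84 0 0 0 0" --pt "-1 24 112 0 0 0 0" --pt "-1 30 140 0 0 0 0"

```text
clock: 11.2
position: [566.4, 6.8, 192.2]
ee_rot: [-0.067, 0.998, 0.0, 0.0]
contact_force: [0.4, -0.5, -3.6]
gripper_width: 18.5
```

Call:
move_arm --pt "-1 6 28 0 0 0 0" --pt "-1 12 56 0 0 0 0" --pt "-1 18 84 0 0 0 0" --pt "-1 22 106 0 0 0 0" --pt "-1 25 122 0 0 0 0"

```text
clock: 11.62
position: [591.6, 129.4, 191.9]
ee_rot: [-0.067, 0.998, 0.0, 0.0]
contact_force: [0.5, -0.4, -4.1]
gripper_width: 18.5
```

```bash
python3 st.py;python3 look.py k side,270,120,390,270,4
```

```text
11.62 pos [591.6 129.4 191.9] yawY 97.74 z [ 0.     0.001 -1.   ] F [ 0.5 -0.4 -4.1] T [-0.04  0.01  0.02] w 18.5 j [ 0.48  0.38 -0.1  -0.   -1.09 -1.92]
```

View pics/k_side.png

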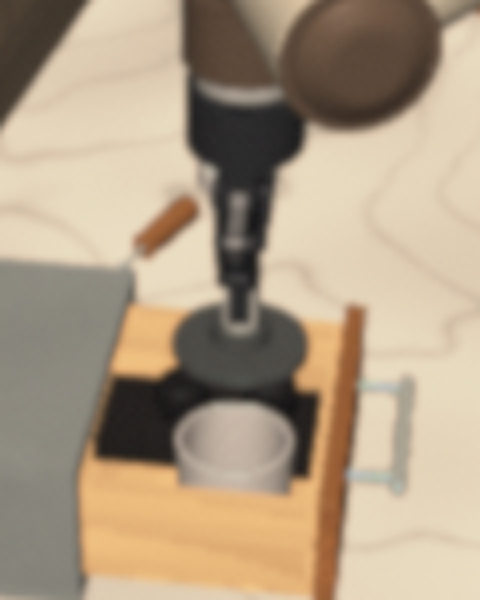

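Call:
move_arm --pt "-1 0 5 -8 0 0 0" --pt "-1 0 10.4 -18 0 0 0" --pt "-1 0 10.4 -28 0 0 0" --pt "-1 0 10.4 -38 0 0 0" --pt "-1 0 10.4 -38 0 0 0"

```text
clock: 12.08
position: [589.4, 136.3, 150.3]
ee_rot: [-0.066, 0.998, -0.001, -0.003]
contact_force: [-1.4, -0.7, -4.9]
gripper_width: 18.7
```

```bash
python3 st.py;python3 look.py l side,300,180,370,250,8 top,210,150,330,250,5; python3 st.py
```

```text
12.08 pos [589.4 136.3 150.3] yawY 97.58 z [-0.006 -0.002 -1.   ] F [-1.4 -0.7 -4.9] T [-0.06  0.11 -0.02] w 18.7 j [ 0.49  0.42 -0.15 -0.   -1.01 -1.93]
12.18 pos [591.2 136.8 152.9] yawY 97.62 z [-0.002 -0.001 -1.   ] F [-0.3 -0.3 -3. ] T [ 0.   -0.07  0.01] w 18.7 j [ 0.49  0.42 -0.15  0.   -1.01 -1.93]
```

View pics/l_side.png

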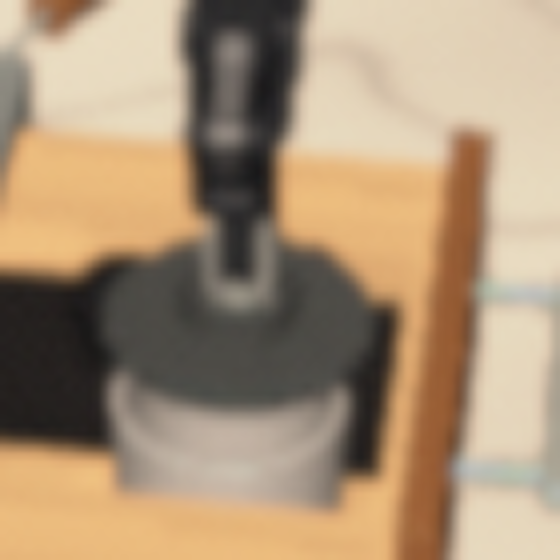

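View pics/l_top.png

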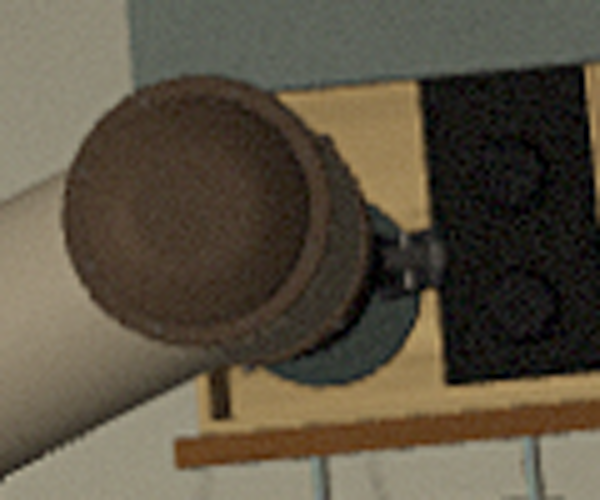

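```bash
cat > ov.py <<'E'
from h import *
def ov(p,box,f,circ,out):
    x0,y0,x1,y1=box
    im=cv2.resize(p['frame'][y0:y1,x0:x1],None,fx=f,fy=f,interpolation=cv2.INTER_CUBIC)
    for (cx,cy,z,r,c) in circ:
        for th in np.arange(0,2*np.pi,.06):
            u=proj(p,(cx+r*np.cos(th),cy+r*np.sin(th),z))
            q=((u+.5-[x0,y0])*f-.5).astype(int); cv2.circle(im,tuple(map(int,q)),1,c,-1)
    cv2.imwrite(out,im)
E
python3 - <<'E'
from ov import *
import pickle
P=pickle.load(open('l.pkl','rb'))
z=151.5+8
c=[(590.3,136.5,z-27,46,(0,0,255)),(590.3,136.5,z-36,46,(0,128,255)),(591.8,139.8,96,40,(0,255,0)),(591.8,139.8,96,36,(0,255,255))]
ov(P['side'],(300,180,370,250),8,c,'pics/l_ovs.png')
ov(P['top'],(230,170,310,240),8,c,'pics/l_ovt.png')
E
```

```text
(no output)
```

View pics/l_ovs.png

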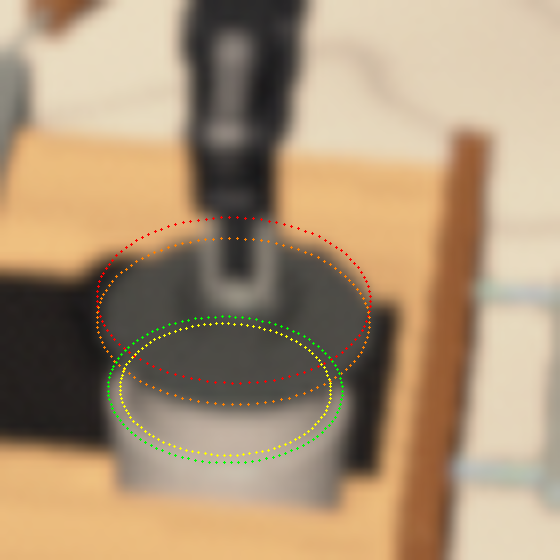

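View pics/l_ovt.png

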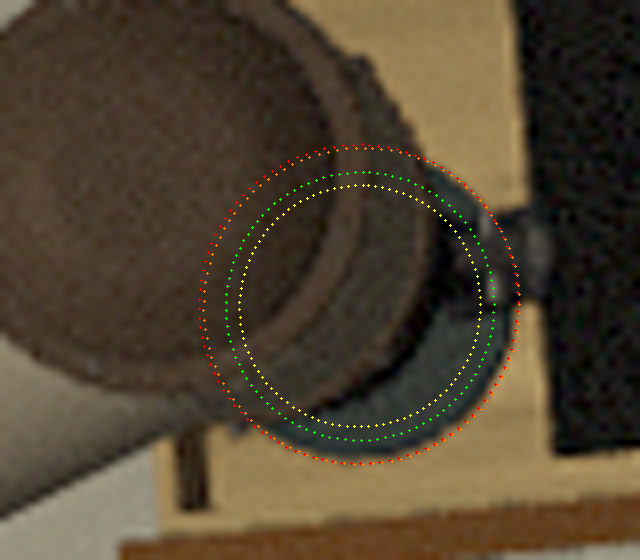

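Call:
move_arm --pt "-1 0 1.5 -3 0 0 0" --pt "-1 0 3 -6 0 0 0" --pt "-1 0 3 -9 0 0 0" --pt "-1 0 3 -9 0 0 0" --pt "-1 0 3 -9 0 0 0"

```text
clock: 12.6
position: [591.4, 140.7, 144.8]
ee_rot: [-0.067, 0.998, -0.0, -0.0]
contact_force: [-0.7, 0.5, -2.9]
gripper_width: 18.8
```

```bash
python3 st.py;python3 look.py m side,300,180,370,250,8 top,210,150,330,250,5; python3 st.py; python3 - <<'E'
from ov import *
import pickle
P=pickle.load(open('m.pkl','rb'))
x,y,z=readout.read_state()['position'];z+=8
c=[(x,y,z-27,46,(0,0,255)),(x,y,z-36,46,(0,128,255)),(591.8,139.8,96,40,(0,255,0)),(591.8,139.8,96,36,(0,255,255))]
ov(P['side'],(300,180,370,250),8,c,'pics/m_ovs.png')
ov(P['top'],(230,170,310,240),8,c,'pics/m_ovt.png')
E
```

```text
12.6 pos [591.4 140.7 144.8] yawY 97.67 z [-0. -0. -1.] F [-0.7  0.5 -2.9] T [-0.04  0.04 -0.05] w 18.8 j [ 0.5   0.43 -0.15  0.   -0.99 -1.94]
12.7 pos [591.7 140.8 145.1] yawY 97.67 z [ 0.  0. -1.] F [ 0.5 -0.8 -3.2] T [ 0.01 -0.02 -0.02] w 18.4 j [ 0.5   0.43 -0.15  0.   -0.99 -1.94]
```

View pics/m_side.png

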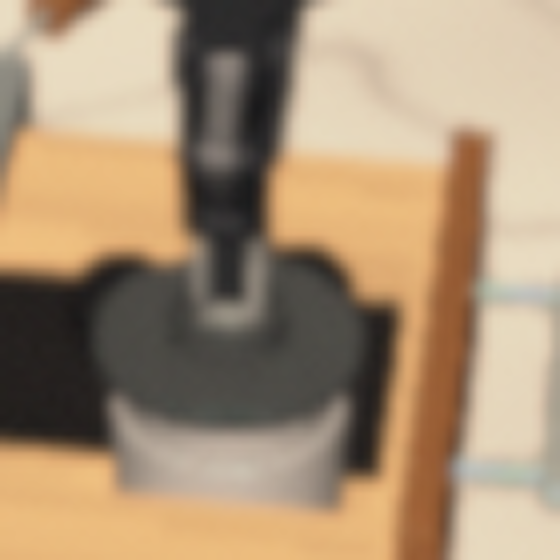

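View pics/m_ovt.png

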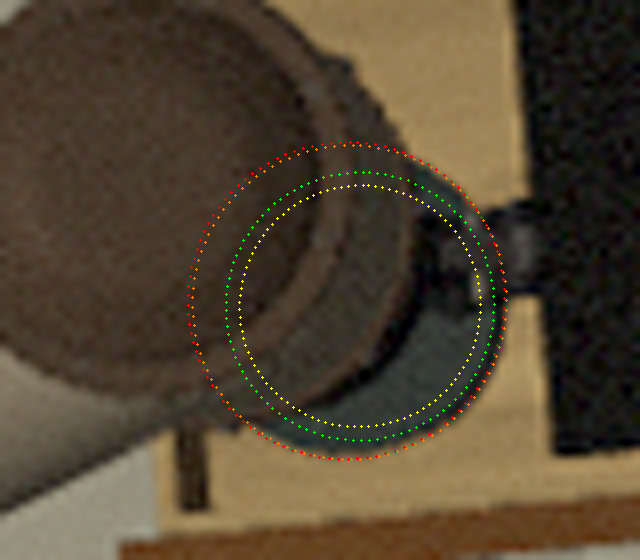

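Call:
move_arm --pt "-1 -0.5 -1 -3 0 0 0" --pt "-1 -0.5 -1 -6 0 0 0" --pt "-1 -0.5 -1 -8 0 0 0" --pt "-1 -0.5 -1 -10 0 0 0" --pt "-1 -0.5 -1 -10 0 0 0"

```text
clock: 13.12
position: [590.7, 139.6, 134.1]
ee_rot: [-0.067, 0.998, -0.0, -0.001]
contact_force: [0.2, -0.8, -2.7]
gripper_width: 18.6
```

Call:
move_arm --pt "-1 0 0 -1 0 0 0" --pt "-1 0 0 -2 0 0 0" --pt "-1 0 0 -3 0 0 0" --pt "-1 0 0 -4 0 0 0" --pt "-1 0 0 -4 0 0 0"

```text
clock: 13.53
position: [590.9, 139.7, 130.6]
ee_rot: [-0.067, 0.998, -0.0, -0.0]
contact_force: [-0.2, -0.0, -3.6]
gripper_width: 18.3
```

```bash
python3 st.py
```

```text
13.53 pos [590.9 139.7 130.6] yawY 97.66 z [-0. -0. -1.] F [-0.2 -0.  -3.6] T [-0.   -0.05 -0.03] w 18.3 j [ 0.5   0.44 -0.17 -0.   -0.96 -1.94]
```

Call:
move_arm --pt "-1 0 0 -0.8 0 0 0" --pt "-1 0 0 -1.6 0 0 0" --pt "-1 0 0 -2.4 0 0 0" --pt "-1 0 0 -3.2 0 0 0" --pt "-1 0 0 -3.2 0 0 0"

```text
clock: 13.95
position: [590.9, 139.7, 127.4]
ee_rot: [-0.067, 0.998, -0.0, -0.0]
contact_force: [0.0, 1.1, -4.0]
gripper_width: 18.6
```

```bash
python3 st.py
```

```text
13.95 pos [590.9 139.7 127.4] yawY 97.66 z [-0. -0. -1.] F [ 0.   1.1 -4. ] T [-0.01 -0.03 -0.02] w 18.6 j [ 0.5   0.44 -0.18 -0.   -0.95 -1.94]
```

Call:
move_arm --pt "-1 0 0 -0.6 0 0 0" --pt "-1 0 0 -1.2 0 0 0" --pt "-1 0 0 -1.8 0 0 0" --pt "-1 0 0 -2.4 0 0 0" --pt "-1 0 0 -2.4 0 0 0"

```text
clock: 14.37
position: [591.2, 139.8, 125.6]
ee_rot: [-0.067, 0.998, 0.0, 0.0]
contact_force: [-0.3, 0.6, -0.8]
gripper_width: 18.8
```

```bash
python3 st.py;python3 look.py n side,300,180,370,250,8
```

```text
14.37 pos [591.2 139.8 125.6] yawY 97.68 z [ 0.  0. -1.] F [-0.3  0.6 -0.8] T [ 0.03  0.13 -0.04] w 18.8 j [ 0.5   0.45 -0.18  0.   -0.95 -1.94]
```

View pics/n_side.png

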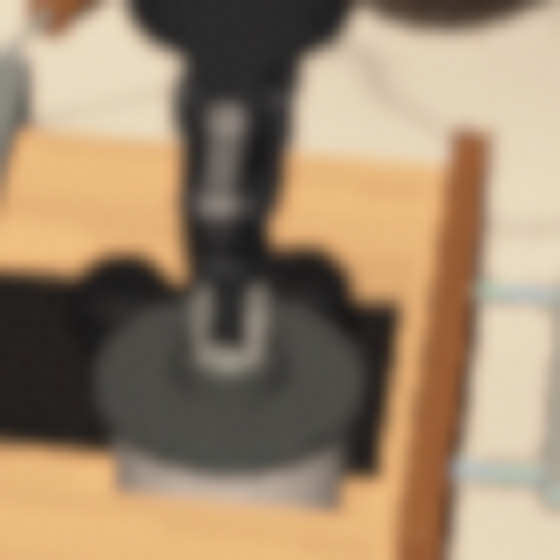

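Call:
move_arm --pt "-1 0 0 -0.6 0 0 0" --pt "-1 0 0 -1.2 0 0 0" --pt "-1 0 0 -1.2 0 0 0"

```text
clock: 14.67
position: [592.0, 140.1, 125.3]
ee_rot: [-0.067, 0.998, 0.0, 0.001]
contact_force: [-0.2, 0.9, 4.3]
gripper_width: 18.7
```

```bash
python3 st.py
```

```text
14.67 pos [592.  140.1 125.3] yawY 97.71 z [ 0.003  0.001 -1.   ] F [-0.2  0.9  4.3] T [ 0.04  0.25 -0.01] w 18.7 j [ 0.5   0.45 -0.18  0.   -0.94 -1.94]
```

Call:
move_arm --pt "-1 -0.4 0 1 0 0 0" --pt "0.35 -0.4 0 1 0 0 0" --pt "0.35 -0.4 0 1 0 0 0" --pt "0.35 -0.4 0 1 0 0 0" --pt "0.35 -0.4 0 1 0 0 0"

```text
clock: 15.08
position: [590.6, 139.6, 124.9]
ee_rot: [-0.067, 0.998, -0.0, -0.0]
contact_force: [0.2, 0.0, -0.4]
gripper_width: 57.8
```

```bash
python3 st.py;python3 look.py o side,300,180,370,250,8 top,230,170,310,240,8; python3 - <<'E'
from ov import *
import pickle
P=pickle.load(open('o.pkl','rb'))
x,y,z=591.5,139.9,133
c=[(x,y,z-27,46,(0,0,255)),(x,y,z-36,46,(0,128,255)),(x,y,z-13,20,(0,255,0)),(x,y,z+9,11,(0,255,255))]
ov(P['side'],(300,180,370,250),8,c,'pics/o_ovs.png')
ov(P['top'],(230,170,310,240),8,c,'pics/o_ovt.png')
E
python3 st.py
```

```text
15.08 pos [590.6 139.6 124.9] yawY 97.66 z [-0. -0. -1.] F [ 0.2  0.  -0.4] T [0.02 0.01 0.02] w 57.8 j [ 0.5   0.45 -0.18 -0.   -0.94 -1.94]
15.18 pos [590.6 139.6 124.9] yawY 97.66 z [-0. -0. -1.] F [ 0.6 -0.3 -1.6] T [-0.01  0.03  0.03] w 58.0 j [ 0.5   0.45 -0.18 -0.   -0.94 -1.94]
```

View pics/o_ovs.png

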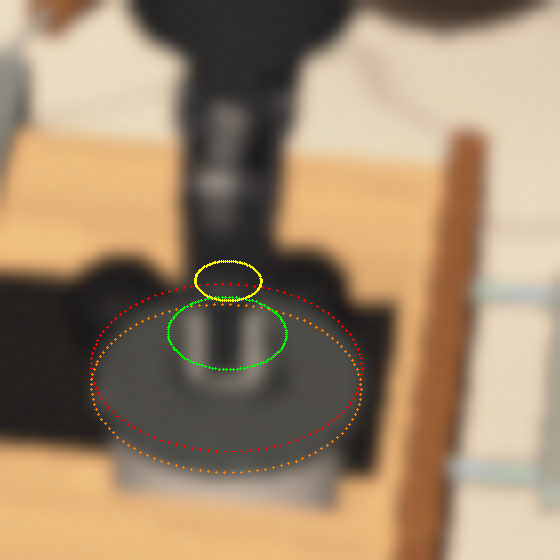

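View pics/o_ovt.png

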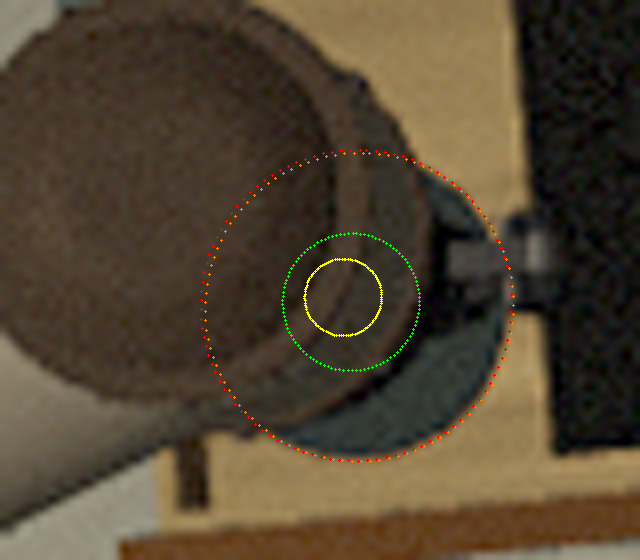

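View pics/o_side.png

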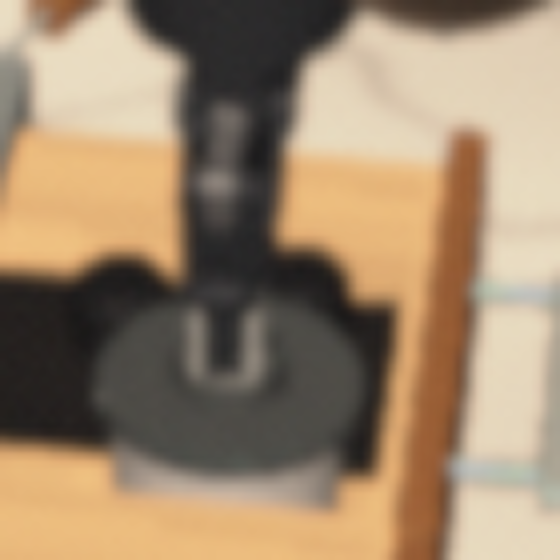

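Call:
move_arm --pt "0.35 1 0.8 -4 0 0 0" --pt "0.35 1 0.8 -8 0 0 0" --pt "0.35 1 0.8 -11 0 0 0" --pt "0.35 1 0.8 -13 0 0 0" --pt "0.35 1 0.8 -14 0 0 0"

```text
clock: 15.6
position: [591.3, 140.4, 110.3]
ee_rot: [-0.067, 0.998, -0.0, -0.001]
contact_force: [-0.5, -0.4, 0.4]
gripper_width: 57.8
```

```bash
python3 look.py q side,300,180,370,250,8;python3 st.py
```

```text
15.65 pos [591.4 140.4 110.4] yawY 97.67 z [-0.001 -0.    -1.   ] F [-0.4  0.3 -0.4] T [-0.01 -0.02 -0.01] w 57.6 j [ 0.5   0.46 -0.19 -0.   -0.91 -1.94]
```

View pics/q_side.png

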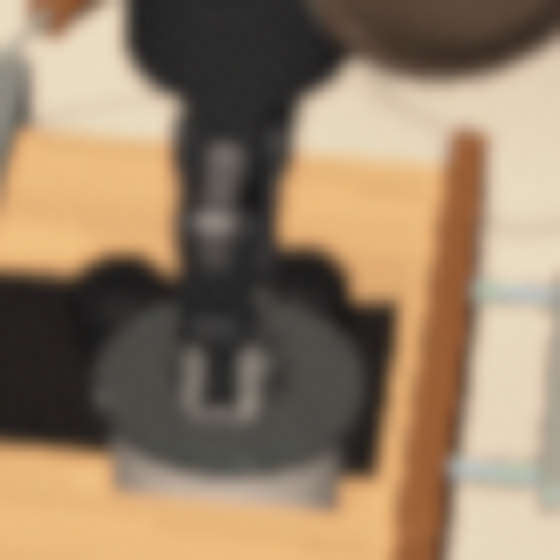

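Call:
move_arm --pt "0.35 0 0 -2 0 0 0" --pt "0.35 0 0 -3.5 0 0 0" --pt "0.35 0 0 -3.5 0 0 0"

```text
clock: 15.9
position: [591.4, 140.5, 107.2]
ee_rot: [-0.067, 0.998, -0.0, -0.0]
contact_force: [-0.6, -0.8, -0.1]
gripper_width: 57.9
```

Call:
move_arm --pt "0.1 0 0 0 0 0 0" --pt "-0.05 0 0 0 0 0 0" --pt "-0.2 0 0 0 0 0 0" --pt "-1 0 0 0 0 0 0" --pt "-1 0 0 0 0 0 0"

```text
clock: 16.32
position: [592.1, 140.8, 108.3]
ee_rot: [-0.067, 0.998, 0.0, 0.001]
contact_force: [-0.6, -0.2, 3.0]
gripper_width: 37.6
```

```bash
python3 look.py r side,300,180,370,250,8;python3 st.py
```

```text
16.37 pos [592.1 140.8 108.2] yawY 97.68 z [ 0.001  0.    -1.   ] F [0.6 0.7 4.1] T [ 0.21  0.07 -0.01] w 37.1 j [ 0.5   0.47 -0.2   0.   -0.91 -1.94]
```

View pics/r_side.png

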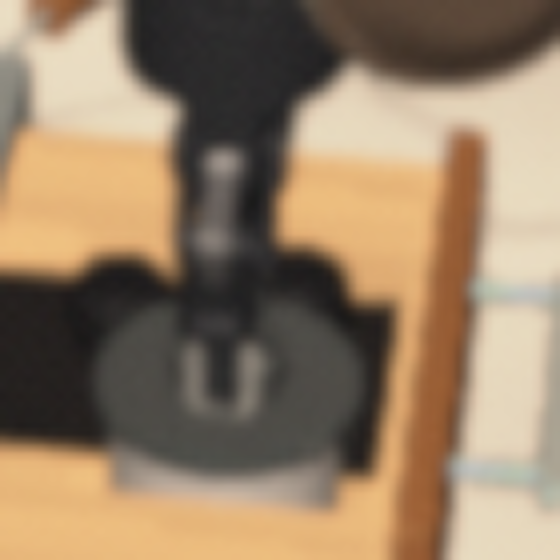

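Call:
move_arm --pt "-1 0 0 1 0 0 0" --pt "-1 0 0 3 0 0 0" --pt "-1 0 0 5 0 0 0" --pt "-1 0 0 8 0 0 0" --pt "-1 0 0 8 0 0 0"

```text
clock: 16.78
position: [591.8, 140.5, 115.9]
ee_rot: [-0.067, 0.998, 0.0, 0.0]
contact_force: [-0.3, 0.4, -2.1]
gripper_width: 37.7
```

```bash
python3 look.py s side,300,180,370,250,8;python3 st.py
```

```text
16.83 pos [591.7 140.5 115.7] yawY 97.66 z [ 0.  0. -1.] F [ 0.1 -0.6 -1.8] T [ 0.02 -0.02  0.  ] w 37.1 j [ 0.5   0.46 -0.19 -0.   -0.92 -1.94]
```

View pics/s_side.png

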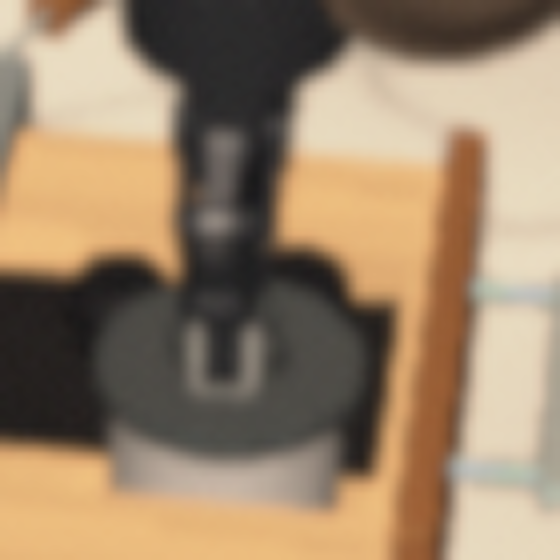

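Call:
move_arm --pt "-1 0 0 6 0 0 0" --pt "-1 0 0 13 0 0 0" --pt "-1 0 0 20 0 0 0" --pt "-1 0 0 28 0 0 0" --pt "-1 0 0 36 0 0 0"

```text
clock: 17.25
position: [591.8, 140.6, 152.7]
ee_rot: [-0.067, 0.998, 0.0, 0.0]
contact_force: [0.4, 0.3, -1.7]
gripper_width: 37.4
```

Call:
move_arm --pt "-1 0 0 10 0 0 0" --pt "-1 0 0 22 0 0 0" --pt "-1 0 0 36 0 0 0" --pt "-1 0 0 48 0 0 0" --pt "-1 0 0 56 0 0 0"

```text
clock: 17.67
position: [592.2, 140.7, 210.0]
ee_rot: [-0.067, 0.998, 0.0, 0.001]
contact_force: [0.4, -1.7, -1.6]
gripper_width: 37.4
```

Call:
move_arm --pt "-1 0 0 3 0 0 0" --pt "-1 0 0 4 0 0 0" --pt "-1 0 0 4 0 0 0" --pt "-1 0 0 4 0 0 0" --pt "-1 0 0 4 0 0 0"

```text
clock: 18.08
position: [591.2, 140.4, 210.7]
ee_rot: [-0.067, 0.998, -0.0, -0.001]
contact_force: [-0.7, -0.3, -0.9]
gripper_width: 37.1
```

```bash
python3 look.py t side,290,160,390,260,6 top,210,150,330,250,5;python3 st.py
```

```text
18.18 pos [591.4 140.4 210.8] yawY 97.67 z [-0.001 -0.001 -1.   ] F [-1.2  0.8 -1.7] T [ 0.07 -0.03  0.02] w 37.6 j [ 0.5   0.37 -0.07 -0.   -1.14 -1.94]
```

View pics/t_side.png

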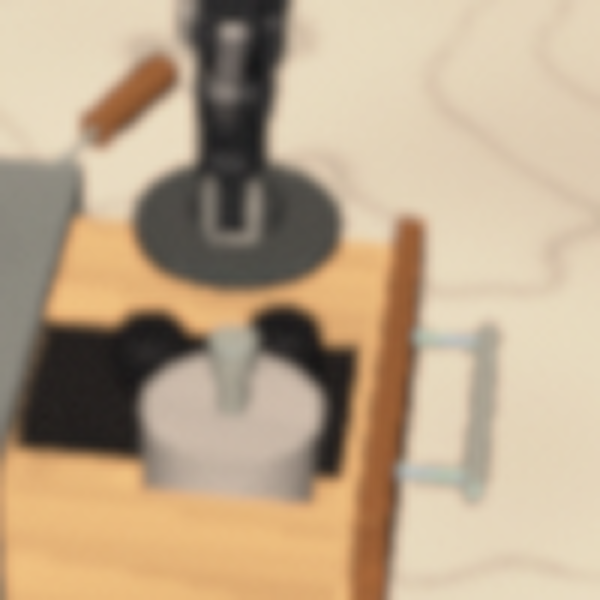

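View pics/t_top.png

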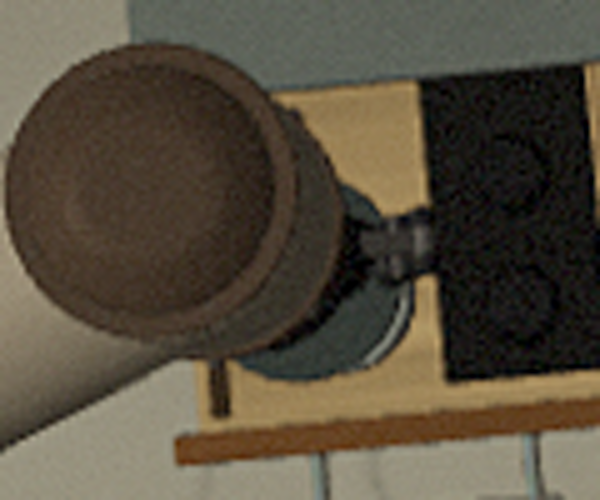

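```bash
python3 - <<'E'
from ov import *
import pickle
E=pickle.load(open('e.pkl','rb'));T=pickle.load(open('t.pkl','rb'))
for n,(x0,y0,x1,y1) in(('side',(345,195,385,255)),('top',(225,225,345,262))):
    a,b=[cv2.cvtColor(q[n]['frame'],cv2.COLOR_BGR2GRAY)[y0:y1,x0:x1].astype(np.float32) for q in(E,T)]
    print(n,cv2.phaseCorrelate(a,b,cv2.createHanningWindow(a.shape[::-1],cv2.CV_32F)))
x,y=591.6,140
ov(T['side'],(300,180,370,250),8,[(x,y,102,41,(0,0,255)),(x,y,96,40,(0,255,0)),(x,y,142,11,(0,255,255))],'pics/t_ov.png')
s=readout.read_state();print(np.abs(s['joint_vel']).max())
E
```

```text
side ((-0.43336126553560916, -0.0692728016173092), 0.8525269881884256)
top ((-0.1101638022944087, -0.4232937641408725), 0.9428874239325523)
0.003885282150373629
```

View pics/t_ov.png

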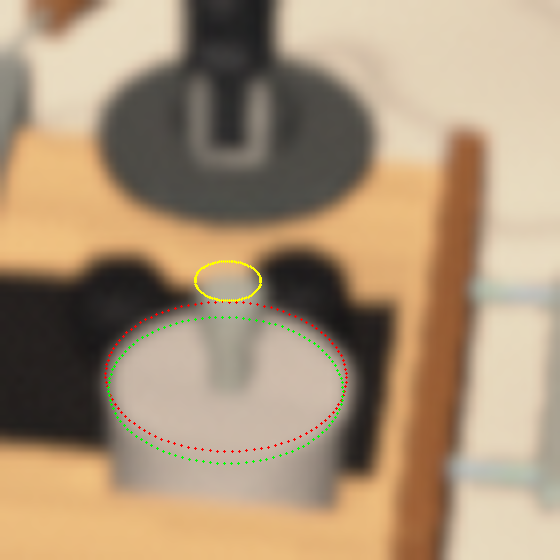

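Call:
move_arm --pt "-1 0 0 0 0 0 0" --pt "-1 0 0 0 0 0 0" --pt "-1 0 0 0 0 0 0" --pt "-1 0 0 0 0 0 0" --pt "-1 0 0 0 0 0 0"

```text
clock: 18.6
position: [591.6, 140.5, 211.5]
ee_rot: [-0.067, 0.998, -0.0, -0.0]
contact_force: [0.2, 0.2, -1.2]
gripper_width: 37.6
```

```bash
python3 st.py; python3 -c "
from h import *
print(workorder.job_done())"
```

```text
18.6 pos [591.6 140.5 211.5] yawY 97.67 z [-0. -0. -1.] F [ 0.2  0.2 -1.2] T [-0.02  0.04 -0.02] w 37.6 j [ 0.5   0.37 -0.07 -0.   -1.14 -1.94]
the job is handed in; nothing more can be done
None
```

I handed the job in at 18.6 s. The drawer is open, the inner lid is seated on the pot, and the arm is holding the cover level and still above it.

- **Drawer:** I pulled it by the bar until the arm stalled against the stop, at about 20 N on the pull axis. Comparing pictures from before and after the placing suggests it crept back about 1 mm; I did not correct that.
- **Lids:** I lifted the nested pair by the knob, with about 4 N on the wrist. I lowered them until the pot took the weight. The arm then stood 85.0 mm above its pick-up height, as expected for a seated lid, and the last side picture shows the inner lid level on the rim.
- **Cover:** I gripped it by the collar and raised it straight up by about 103 mm. The wrist then carried only about 1.2–1.8 N, which fits the cover alone. By calculation its skirt is about 58 mm above the top of the knob.
- **Disagreements:**
  - The side camera read about 3–4 mm off in x, so I relied on the top camera and on where the gripper touched.
  - The gripper reads 2–4 mm narrower than the parts it holds.
- **Not checked:** I did not look again at the bystanders at the end. No move went near them.

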